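# Square up a row of glass tiles and index the carriage at its notch

## Robot

A 6-joint arm with a two-finger parallel gripper is mounted at the origin on the work surface; the furniture and walls round the work are solid. World frame = base frame: x ahead of the robot, y to its left, z up, the work surface at z = 0. Lengths are in mm, angles in rad, forces in N, time in s.
With the tool pointing down it reaches from about 325 to 1000 mm from the base axis. Payload 5.1 kg.
Tool frame: the origin (TCP) lies midway between the tips of the shut fingers; the grasp point (between the pads) lies 19 mm behind it (manip.tcp_to_grasp is the distance from the TCP to the grasp point, in mm); x points along the fingers, y is the direction in which the jaws open and shut, and the axes are right-handed (so a half turn about x gives the same grasp; the last joint's range is limited). The gripper opens to 85 mm and grips with 20 to 120 N. Pads are 22 mm wide; open, the fingers measure 114 mm over their backs; the gripper's body (76 mm by 85 mm) begins 54 mm behind the grasp point. The pads swing forward as they close: fully open they stand 13 mm farther back than shut.
Start: joints at [1.205, 0.124, 1.65, -0, 1.367, -0.083], TCP at [181.401, 624.162, 231.322] pointing down, gripper open.
Joint ranges: [-2.61, 2.61], [-1.02, 2.33], [0.03, 2.71], [-1.35, 4.49], [0.32, 2.68], [-2.91, 2.91]. Speed limits (rad/s): [2.57, 2.57, 3.14, 3.14, 3.14, 3.14].

## Interface

Orientations are given as a rotation vector (axis times angle).
In Python, from station import manip gives the robot as it stands.
- The arm moves only by the tool move_arm, never from a script. Its argument "rows" is a list of rows, each an object with "slide": the shift along the tool's x, y, z as a fraction of full scale, a list of three; "spin": the turn about the tool's x as a fraction of full scale; "claw": the closure, from 0 (fully open) to 1 (shut). In form: [{"slide": [tx, ty, tz], "spin": spin, "claw": claw}, ...]. A call has 1 to 5 rows; each row shifts and turns the pose as measured when the row begins, along the tool's axes as they then stand; what a row does not reach is not made up. Full scale, the value 1, is 4 cm for a shift and 6 degrees for a turn. A row lasts 1/12 s, in which the tool goes at most 41.7 mm and 7.16 degrees, less where a joint would pass 70% of its speed; a pose out of reach is approached as far as the arm can. A call with a number of a shift or a turn outside -1 to 1 is refused whole. A call with a gripper value outside its range is refused whole. The fingers move at their own pace and stop on an object; "grip_force" is the grip in N (left out, the last holds). Time passes only in rows, so rows that do not move let the fingers close. It gives the time, the measured TCP pose, the force and the opening at its end, in the units of the state.
- manip.sense(): the state, without advancing time (a new reading comes with each control period).
- manip.read_camera(name): name is "scene" or "top"; returns a dict with "frame" (400x640x3 uint8, red, green, blue), "fx", "fy", "cx", "cy" (pixels), "camera_from_world" (4x4, takes a point from world to camera coordinates). Camera axes: x right, y down, z forward; pixel columns grow to the right and rows downward; lengths in mm; the calibration is good to about 2 mm. A picture is of the moment at which its call begins. There is no depth.
- manip.job_done(): hands the job in, once; it reports no verdict.
The state is a dict: "time": time; "joint_pos": joint angles; "qvel": joint speeds; "joint_efforts": joint torques, N m; "position": TCP position; "ee_rot": TCP orientation; "force": force on the tool from outside, world axes, zero at the start; "moment": the same for the moment, N m; "opening": finger opening in mm.
Only numpy, scipy, OpenCV 4.12 (cv2) and the standard library are available. Lean on these libraries where they do the work, as an engineer would, in place of code of your own. Each camera call takes 0.05 s, during which the arm holds its last target.

## Task

Nudge the three loose glass tiles, one after the other, flush against the long fence of the jig so that they lie flat in one straight row. Then grip the carriage by its upright black tab and slide it along its rail towards the blue end stop, which closes the row up, until you feel its spring ball click into the notch of the brass strip; do not run past the notch, and finish still gripping the carriage there with the tiles flush on the fence. Leave the jar, the tape roll and the marker where they are.

Things in the scene. Friction and masses are not known exactly. Their poses are not given: they have to be found in the camera images.
- jig: Fixed squaring jig in varying place and yaw: grey metal bar 72 (x) x 420 (y) x 12 mm high, dark rail on top (to z 21 mm). Its near long face is the fence. Origin on the table at the fence face. x across the bar, away from the tiles (bar x 0 to 72 mm, y -220 to +200; tiles at negative x), y along fence and rail towards the end stop, z up.
- stop: Fixed blue end stop across the jig, axes as the jig's; it sits at jig y 150 to 174 mm, varying. Origin on the table, on the fence line (jig x = 0), in its face that looks to -y. Block before the fence: x -55 to -1 mm, 14 mm thick, 18 mm high; bridge over the bar to z 23 mm. It carries the brass strip along the back of the bar.
- notch (a point): The notch in the brass strip, between two cross ridges (12 mm apart, 4 mm high): 62 mm behind the fence, z 14 mm, 196 mm from the end stop's face towards -y. Axes as the jig's.
- carriage: Red carriage that slides only along jig y, about 1.2 N friction, axes as the jig's. Origin on the table, on the fence line, in the front (+y) face of its steel tongue, which hangs before the fence (x -50 to -4 mm, y -12 to 0, z 2 to 28) and pushes the tiles along. Block top z 38 mm. Starts at jig y -150 to -115 mm. In the notch its tongue is 171 mm from the stop: three tiles + 3 mm.
- grip (a point): On the carriage: centre of the upright black tab, 28 (x) x 16 (y) mm, z 38 to 81 mm; the point is 60 mm above the table. Nothing else stands above z 38 mm beside its two y faces; the plunger behind it reaches z 48 mm. Axes as the jig's.
- ball (a point): On the carriage: underside of the 8 mm spring ball below the steel plunger behind the tab, same y as the tab's centre, 25 mm behind the tongue's face. In the notch its y equals the notch's. The ridge crests are 6 mm either side of the notch centre; the ball meets a ridge 6 mm before its crest, climbing takes about 7 to 13 N, then it snaps in and is centred within about 0.5 mm.
- tile_teal: Loose teal (blue-green) glass tile, 56 x 56 x 14 mm, about 110 g. Origin at the centre of its underside, z up, sides along its x and y. It starts in front of the fence, 14 to 45 mm off it and up to about 0.25 rad askew, in one of three places about 80 mm apart along the fence; flush, its origin is 28 mm from the fence.
- tile_amber: Loose amber (orange) glass tile, 56 x 56 x 14 mm, about 110 g. Origin at the centre of its underside, z up, sides along its x and y. It starts in front of the fence, 14 to 45 mm off it and up to about 0.25 rad askew, in one of three places about 80 mm apart along the fence; flush, its origin is 28 mm from the fence.
- tile_violet: Loose violet (purple) glass tile, 56 x 56 x 14 mm, about 110 g. Origin at the centre of its underside, z up, sides along its x and y. It starts in front of the fence, 14 to 45 mm off it and up to about 0.25 rad askew, in one of three places about 80 mm apart along the fence; flush, its origin is 28 mm from the fence.
- jar: Bystander: glass jar with a screw lid, 83 mm across, 99 mm high, origin at the centre of its underside.
- tape_roll: Bystander: roll of blue masking tape lying flat to the left of the jig, 77 mm across, 24 mm high, origin at the centre of its underside.
- marker: Bystander: grey and black marker lying on the table, 140 mm long, 13 mm thick, origin under its middle.
There are look-alikes about, which are no part of the job. Of the things that look like the tile_violet, take the one that is nearest to the robot's base at the start.

How it is judged:
By the outcome, as a careful person would: the job done as asked, in the order asked, and still so for the second after the job is handed in, while the arm keeps its last pose, push and grip.
It also fails if it takes over 67 s, if anything falls off the work surface, if the arm or the gripper's body presses on something with over 40 N, if the wrist force passes 120 N, or if a joint passes its speed limit or range.

## Working session

There is one attempt and no reset: what is moved stays moved. The work goes in short steps, Python scripts to look and compute and a tool call to move; the robot and the scene stay as the last step left them, time stands still between calls to the robot, and variables do not carry over. Pictures are saved under pics/ and viewed, and the job is handed in when it is done.

Besides the shell and the picture viewer there is one more tool, called as name([rows], argument=value, ...), one row to a line, values as JSON. move_arm: Moves the arm, as the interface text tells. Its arguments: {"type":"object","properties":{"rows":{"type":"array","items":{"type":"object","properties":{"slide":{"type":"array","items":{"type":"number"}},"spin":{"type":"number"},"claw":{"type":"number"}}}},"grip_force":{"type":"number"}},"required":["rows"]}

```bash
ls; mkdir -p pics; python3 - <<'E'
from station import manip
import cv2,json
s=manip.sense(); print(s)
for n in("scene","top"):
    c=manip.read_camera(n); cv2.imwrite(f"pics/{n}0.png",c["frame"][:,:,::-1]); print(n,c["fx"],c["fy"],c["cx"],c["cy"],c["camera_from_world"])
E
```

```text
pics
{'time': 0.0, 'joint_pos': array([ 1.20539458e+00,  1.24495250e-01,  1.65169879e+00, -3.54317213e-05,
        1.36749041e+00, -8.25996508e-02]), 'qvel': array([ 0.00200238,  0.00222492, -0.00090856,  0.00140656, -0.00064061,
       -0.00128217]), 'joint_efforts': array([ 5.34185183e-04, -4.23625946e+01, -3.65441322e+01, -8.25989900e-05,
        7.30749947e-03, -4.58829177e-06]), 'position': array([181.19546326, 623.58837273, 230.04474158]), 'ee_rot': array([ 0.22037351,  1.55980537, -0.2235983 ]), 'force': array([-0.69481734, -0.27103484,  0.26288644]), 'moment': array([ 0.01885234, -0.02014581,  0.04988641]), 'opening': 85.5704671172899}
scene 493.42200630553975 493.42200630553975 315.50231782053305 203.02779290766227 [[-8.98417677e-01 -4.38465632e-01 -2.43632565e-02  4.91590904e+02]
 [-1.58511282e-01  3.75529465e-01 -9.13154858e-01  1.33537923e+02]
 [ 4.09536142e-01 -8.16532615e-01 -4.06884059e-01  1.60414292e+03]
 [ 0.00000000e+00  0.00000000e+00  0.00000000e+00  1.00000000e+00]]
top 460.9051343511192 460.9051343511192 321.33817410244455 207.68289497045672 [[-6.90812092e-02 -9.97595810e-01  5.51242707e-03  9.19270921e+01]
 [-9.76564248e-01  6.64937254e-02 -2.04696983e-01  5.00728034e+02]
 [ 2.03838310e-01 -1.95239543e-02 -9.78809868e-01  1.36011802e+03]
 [ 0.00000000e+00  0.00000000e+00  0.00000000e+00  1.00000000e+00]]
```

View pics/scene0.png

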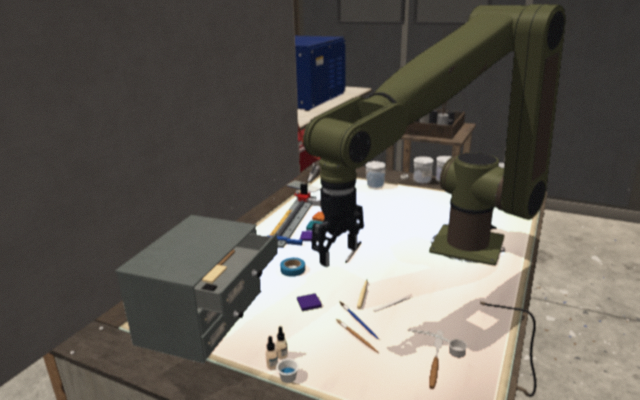

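View pics/top0.png

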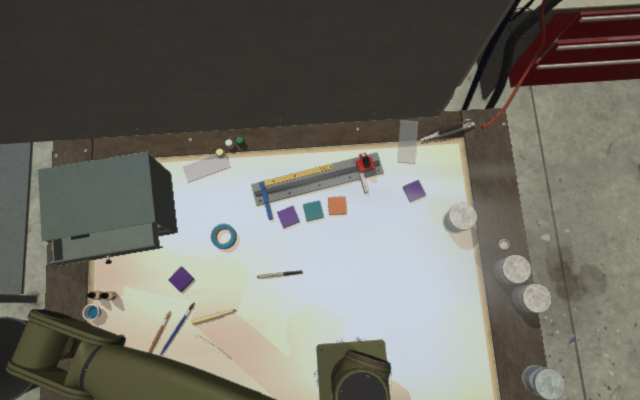

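```bash
python3 - <<'E'
import cv2
a=cv2.imread("pics/top0.png")[145:225,240:400]
cv2.imwrite("pics/c0.png",cv2.resize(a,None,fx=5,fy=5,interpolation=cv2.INTER_CUBIC))
E
```

```text
(no output)
```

View pics/c0.png

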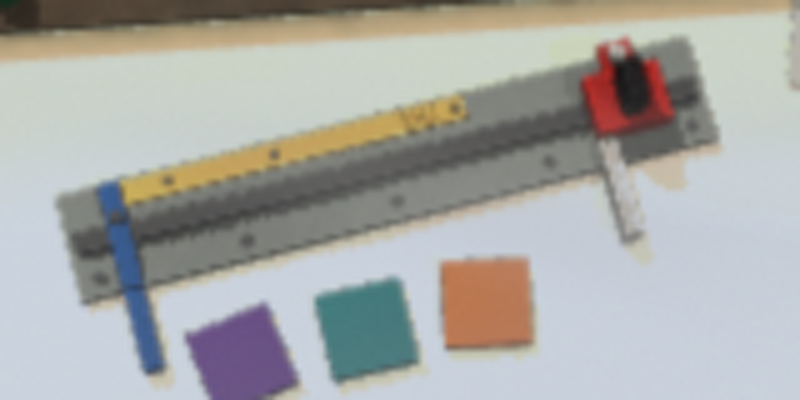

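```bash
cat > h.py <<'E'
import numpy as np, cv2
from station import manip
from scipy.spatial.transform import Rotation as R
from scipy.optimize import least_squares
def cam(n,save=None):
    c=manip.read_camera(n)
    if save: cv2.imwrite(f"pics/{save}.png",c["frame"][:,:,::-1])
    return c
def K(c): return np.array([[c["fx"],0,c["cx"]],[0,c["fy"],c["cy"]],[0,0,1]])
def proj(c,p):
    p=np.atleast_2d(p); q=p@c["camera_from_world"][:3,:3].T+c["camera_from_world"][:3,3]
    q=q@K(c).T; return q[:,:2]/q[:,2:]
def back(c,uv,z):
    Rm=c["camera_from_world"][:3,:3];t=c["camera_from_world"][:3,3]
    d=Rm.T@np.linalg.inv(K(c))@np.array([uv[0],uv[1],1.]); o=-Rm.T@t
    return o+d*(z-o[2])/d[2]
def crop(c,name,u0,v0,u1,v1,f=5):
    a=c["frame"][v0:v1,u0:u1,::-1]
    cv2.imwrite(f"pics/{name}.png",cv2.resize(a,None,fx=f,fy=f,interpolation=cv2.INTER_CUBIC))
class Jig:
    def __init__(s,x,y,a): s.o=np.array([x,y]); s.a=a; s.M=np.array([[np.cos(a),-np.sin(a)],[np.sin(a),np.cos(a)]])
    def w(s,p):
        p=np.atleast_2d(p).astype(float); q=p.copy(); q[:,:2]=p[:,:2]@s.M.T+s.o; return q
    def j(s,p):
        p=np.atleast_2d(p).astype(float); q=p.copy(); q[:,:2]=(p[:,:2]-s.o)@s.M; return q
E
python3 - <<'E'
from h import *
c=cam("top")
px=lambda l:np.array(l)/5+[240,145]-np.array([.4,.4])
J=px([(85,303),(718,143),(58,195),(688,38)])
obj=[(0,200,12),(0,-220,12),(72,200,12),(72,-220,12)]
f=lambda q:(proj(c,Jig(*q).w(obj))-J).ravel()
r=least_squares(f,[560,100,0]); print(r.x,r.fun.round(2))
j=Jig(*r.x)
crop(c,"c1",270,185,360,240,8)
for n,p,z in [("stopTL",(100,185),23),("stopmidL",(122,290),18),("stopnearL",(150,373),18),("stopnearR",(163,370),18),("carrFL",(583,85),38),("carrNearL",(598,135),38),("tonguenearL",(628,243),28),("tongueNearR",(643,235),28),("tabtop",(632,58),81),("notch",(424,118),14),("brassend",(466,110),12)]:
    print(n,j.j(back(c,px([p])[0],z))[0].round(1))
s=manip.sense(); print(R.from_rotvec(s["ee_rot"]).as_matrix().round(3))
E
```

```text
[5.73114705e+02 6.51853714e+01 1.86774826e-01] [-0.66  0.03  0.64 -0.28 -0.36  0.22  0.41 -0.03]
stopTL [ 68.9 170.7  23. ]
stopmidL [  0.4 173.1  18. ]
stopnearL [-55.6 168.3  18. ]
stopnearR [-55.8 160.1  18. ]
carrFL [  51.4 -140.2   38. ]
carrNearL [  17.4 -140.6   38. ]
tonguenearL [ -52.6 -141.4   28. ]
tongueNearR [ -50. -152.   28.]
tabtop [  48.2 -167.1   81. ]
notch [ 62.5 -39.5  14. ]
brassend [ 61.5 -67.2  12. ]
[[-0.001  0.279  0.96 ]
 [-0.002  0.96  -0.279]
 [-1.    -0.002 -0.   ]]
```

View pics/c1.png

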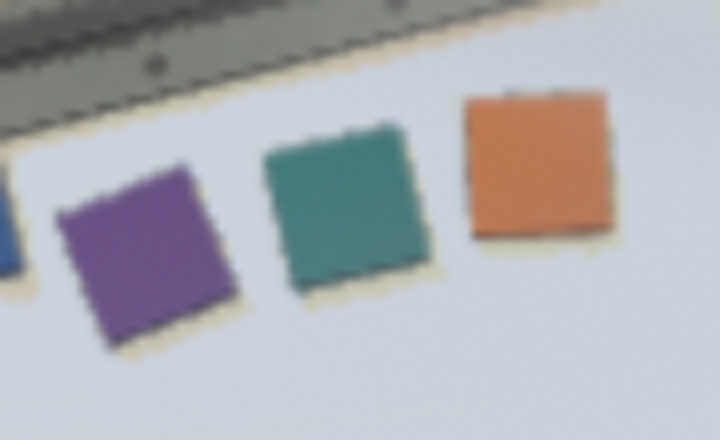

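```bash
python3 - <<'E'
from h import *
c=cam("top"); j=Jig(573.1,65.2,.1868)
px=lambda l:np.array(l)/8+[270,185]-.44
for n,l in dict(violet=[(57,212),(185,165),(237,292),(110,345)],teal=[(265,155),(398,125),(428,258),(298,289)],amber=[(465,98),(605,93),(611,230),(474,235)]).items():
    P=px(l)
    f=lambda q:(proj(c,Jig(*q).w([(28,28,14),(28,-28,14),(-28,-28,14),(-28,28,14)]))-P).ravel()
    m=back(c,P.mean(0),14)
    r=least_squares(f,[m[0],m[1],.2]); q=j.j([[r.x[0],r.x[1],0]])[0]
    print(n,q[:2].round(1),"yaw rel",round(r.x[2]-.1868,3),r.fun.round(2))
s=manip.sense(); print(j.j(s["position"]).round(1))
E
```

```text
violet [-60.  110.7] yaw rel 0.131 [-0.28  0.33  0.34 -0.36  0.39 -0.01 -0.45  0.03]
teal [-61.7  30.3] yaw rel -0.024 [-0.39 -0.05  0.29 -0.27  0.64  0.07 -0.54  0.23]
amber [-64.1 -47. ] yaw rel -0.213 [-0.06 -0.08  0.12 -0.16  0.32  0.07 -0.38  0.17]
[[-281.3  621.7  230.5]]
```

move_arm([
  {"slide": [0, -0.72, 0.69], "spin": -0.9, "claw": 0.65},
  {"slide": [0, -0.78, 0.63], "spin": -0.9, "claw": 0.65},
  {"slide": [0, -0.84, 0.55], "spin": -0.9, "claw": 0.65},
  {"slide": [0.2, -0.88, 0.47], "spin": -0.9, "claw": 0.65},
  {"slide": [0.2, -0.92, 0.38], "spin": -0.9, "claw": 0.65},
], grip_force=40)

```text
time: 0.62
position: [275.7, 447.7, 213.0]
ee_rot: [-0.173, 1.565, 0.173]
force: [0.5, 0.6, -0.2]
opening: 30.0
```

```bash
cat > st.py <<'E'
from h import *
s=manip.sense(); j=Jig(573.1,65.2,.1868)
Rm=R.from_rotvec(s["ee_rot"]).as_matrix()
yaw=np.arctan2(-Rm[0,1],Rm[1,1])
f=j.M.T@s["force"][:2]
print("t",round(s["time"],2),"jig",j.j(s["position"])[0].round(1),"yaw err deg",round(np.degrees(.1868-yaw),2),"tilt",Rm[2].round(3),"open",round(s["opening"],1),"Fjig",f.round(1),round(s["force"][2],1))
E
python3 st.py
```

```text
t 0.62 jig [-221.2  431.1  213. ] yaw err deg -1.93 tilt [-1.     0.001 -0.001] open 30.0 Fjig [0.6 0.5] -0.2
```

move_arm([
  {"slide": [0.35, -0.93, 0.28], "spin": 0, "claw": 0.65},
  {"slide": [0.35, -0.93, 0.28], "spin": 0, "claw": 0.65},
  {"slide": [0.35, -0.93, 0.28], "spin": 0, "claw": 0.65},
  {"slide": [0.35, -0.93, 0.28], "spin": 0, "claw": 0.65},
  {"slide": [0.35, -0.93, 0.28], "spin": 0, "claw": 0.65},
])

```text
time: 1.03
position: [372.2, 276.0, 144.3]
ee_rot: [-0.175, 1.558, 0.182]
force: [0.4, 0.3, 0.3]
opening: 29.7
```

```bash
python3 st.py
```

```text
t 1.03 jig [-158.3  244.4  144.3] yaw err deg -2.31 tilt [-1.     0.004  0.006] open 29.7 Fjig [0.4 0.2] 0.3
```

move_arm([
  {"slide": [0.3, -0.9, 0.2], "spin": 0.2, "claw": 0.65},
  {"slide": [0.4, -0.9, 0.2], "spin": 0.2, "claw": 0.65},
  {"slide": [0.5, -0.9, 0.2], "spin": 0, "claw": 0.65},
  {"slide": [0.5, -0.5, 0.1], "spin": 0, "claw": 0.65},
  {"slide": [0.2, 0, 0], "spin": 0, "claw": 0.65},
])

```text
time: 1.45
position: [428.5, 147.4, 66.2]
ee_rot: [-0.136, 1.557, 0.141]
force: [0.7, 0.7, 0.1]
opening: 29.8
```

```bash
python3 st.py
```

```text
t 1.45 jig [-126.8  107.7   66.2] yaw err deg 0.58 tilt [-1.     0.003  0.01 ] open 29.8 Fjig [0.9 0.6] 0.1
```

move_arm([
  {"slide": [0.6, 0.08, 0], "spin": -0.1, "claw": 0.65},
  {"slide": [0.5, 0, 0], "spin": 0, "claw": 0.65},
  {"slide": [0.2, 0, 0], "spin": 0, "claw": 0.65},
  {"slide": [0, 0, 0], "spin": 0, "claw": 0.65},
])

```text
time: 1.78
position: [428.0, 149.8, 11.3]
ee_rot: [-0.139, 1.558, 0.146]
force: [-0.1, 0.3, 0.4]
opening: 29.6
```

```bash
python3 st.py; python3 -c "
from h import *
c=cam('top'); crop(c,'c2',260,170,380,240,6)"
```

```text
t 1.78 jig [-126.8  110.1   11.3] yaw err deg 0.27 tilt [-1.     0.004  0.008] open 29.6 Fjig [-0.   0.3] 0.4
```

View pics/c2.png

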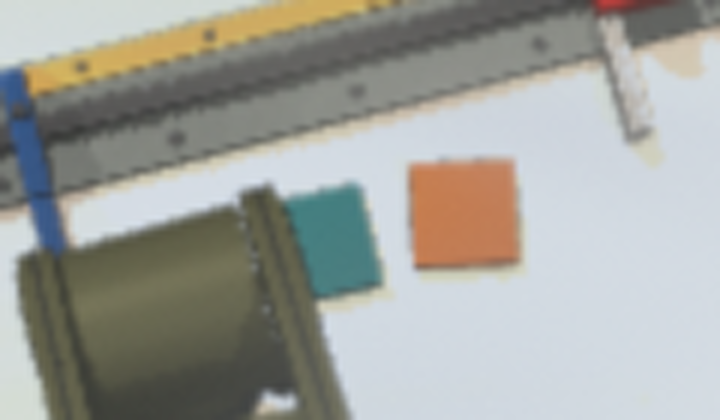

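move_arm([
  {"slide": [0.12, 0, 0.2], "spin": 0, "claw": 0.65},
  {"slide": [0.05, 0, 0.2], "spin": 0, "claw": 0.65},
  {"slide": [0, 0, 0.2], "spin": 0, "claw": 0.65},
  {"slide": [0, 0, 0.2], "spin": 0, "claw": 0.65},
  {"slide": [0, 0, 0.2], "spin": 0, "claw": 0.65},
])

```text
time: 2.25
position: [471.8, 160.5, 10.3]
ee_rot: [-0.141, 1.551, 0.15]
force: [0.6, -0.2, 0.6]
opening: 30.0
```

```bash
python3 st.py
```

```text
t 2.25 jig [-81.9 112.5  10.3] yaw err deg 0.04 tilt [-1.     0.004  0.015] open 30.0 Fjig [ 0.6 -0.4] 0.6
```

```bash
python3 -c "
from h import *
c=cam('scene'); crop(c,'s1',260,170,380,270,6)"
```

```text
(no output)
```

View pics/s1.png

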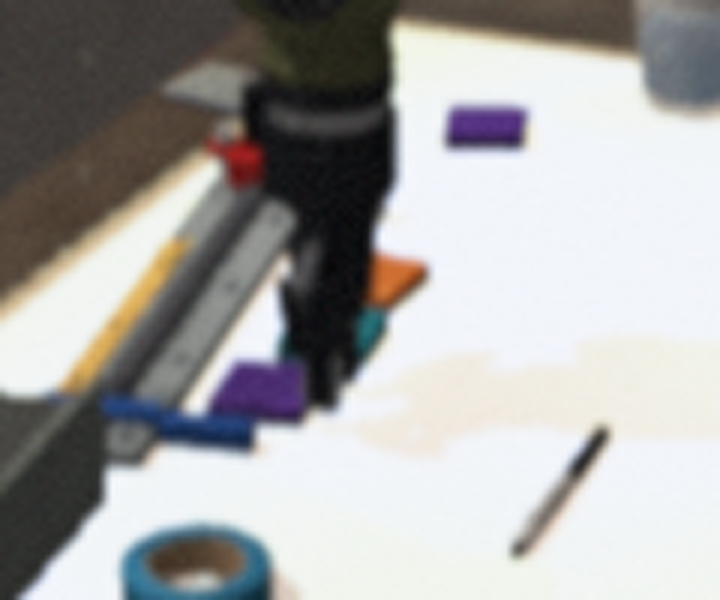

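move_arm([
  {"slide": [0.15, 0, 0.0], "spin": 0, "claw": 0.65},
  {"slide": [0.05, 0, 0.1], "spin": 0, "claw": 0.65},
  {"slide": [0.02, 0, 0.1], "spin": 0, "claw": 0.65},
])

```text
time: 2.55
position: [483.6, 162.8, 3.0]
ee_rot: [-0.141, 1.547, 0.15]
force: [-0.4, 0.0, 0.4]
opening: 29.8
```

```bash
python3 st.py
```

```text
t 2.55 jig [-69.8 112.6   3. ] yaw err deg 0.05 tilt [-1.     0.004  0.02 ] open 29.8 Fjig [-0.4  0.1] 0.4
```

move_arm([
  {"slide": [0, 0, 0.05], "spin": 0, "claw": 0.65},
  {"slide": [0, 0, 0.05], "spin": 0, "claw": 0.65},
])

```text
time: 2.72
position: [487.6, 163.5, 2.4]
ee_rot: [-0.141, 1.548, 0.15]
force: [-1.2, 0.5, 0.1]
opening: 29.6
```

```bash
python3 st.py
```

```text
t 2.72 jig [-65.7 112.5   2.4] yaw err deg 0.06 tilt [-1.     0.004  0.018] open 29.6 Fjig [-1.1  0.7] 0.1
```

move_arm([
  {"slide": [-0.02, 0, 0.04], "spin": 0, "claw": 0.65},
  {"slide": [0, 0, 0.04], "spin": 0, "claw": 0.65},
])

```text
time: 2.88
position: [489.0, 163.6, 2.4]
ee_rot: [-0.142, 1.554, 0.15]
force: [-7.9, -1.7, 5.1]
opening: 30.1
```

```bash
python3 st.py;python3 -c "
from h import *
c=cam('scene'); crop(c,'s2',260,190,340,250,8)"
```

```text
t 2.88 jig [-64.4 112.3   2.4] yaw err deg 0.05 tilt [-1.     0.004  0.012] open 30.1 Fjig [-8.1 -0.2] 5.1
```

View pics/s2.png

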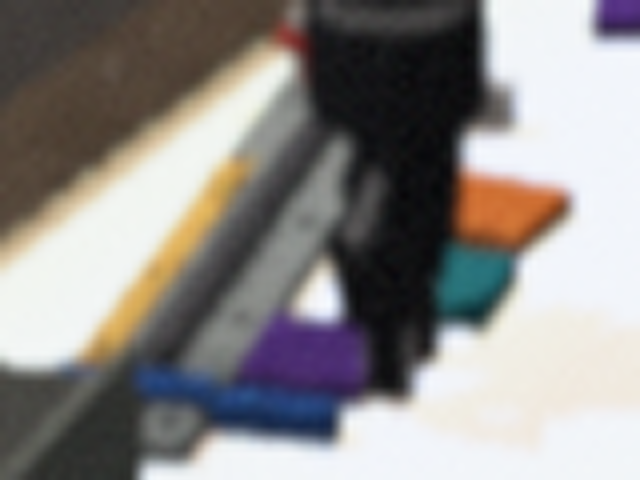

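move_arm([
  {"slide": [-0.05, 0, -0.5], "spin": 0, "claw": 0.65},
  {"slide": [-0.05, 0, -0.6], "spin": 0, "claw": 0.65},
  {"slide": [0, -0.6, -0.3], "spin": 0, "claw": 0.65},
  {"slide": [0, -0.8, 0], "spin": 0, "claw": 0.65},
  {"slide": [0, -0.4, 0], "spin": 0, "claw": 0.65},
])

```text
time: 3.35
position: [446.5, 83.4, 6.0]
ee_rot: [-0.146, 1.549, 0.156]
force: [1.2, -0.4, 0.1]
opening: 29.9
```

```bash
python3 st.py
```

```text
t 3.35 jig [-121.    41.4    6. ] yaw err deg -0.35 tilt [-1.     0.005  0.017] open 29.9 Fjig [ 1.1 -0.6] 0.1
```

move_arm([
  {"slide": [0.03, -0.25, 0], "spin": 0.05, "claw": 0.65},
  {"slide": [0, 0, 0.2], "spin": 0, "claw": 0.65},
  {"slide": [0, 0, 0.2], "spin": 0, "claw": 0.65},
])

```text
time: 3.6
position: [464.7, 73.4, 5.4]
ee_rot: [-0.138, 1.547, 0.148]
force: [0.6, 0.1, 0.2]
opening: 29.9
```

```bash
python3 st.py
```

```text
t 3.6 jig [-104.9   28.2    5.4] yaw err deg 0.25 tilt [-1.     0.004  0.019] open 29.9 Fjig [ 0.6 -0. ] 0.2
```

Push 38 mm more.

move_arm([
  {"slide": [0.05, 0.03, 0.2], "spin": 0, "claw": 0.65},
  {"slide": [0.03, 0, 0.2], "spin": 0, "claw": 0.65},
  {"slide": [0.02, 0, 0.2], "spin": 0, "claw": 0.65},
  {"slide": [0, 0, 0.1], "spin": 0, "claw": 0.65},
])

```text
time: 3.93
position: [496.8, 82.4, 2.3]
ee_rot: [-0.139, 1.546, 0.15]
force: [-1.2, 0.2, 0.2]
opening: 30.1
```

```bash
python3 st.py
```

```text
t 3.93 jig [-71.8  31.1   2.3] yaw err deg 0.13 tilt [-1.     0.005  0.021] open 30.1 Fjig [-1.1  0.4] 0.2
```

move_arm([
  {"slide": [0, 0, 0.05], "spin": 0, "claw": 0.65},
  {"slide": [-0.02, 0, 0.05], "spin": 0, "claw": 0.65},
  {"slide": [-0.02, 0, 0.05], "spin": 0, "claw": 0.65},
])

```text
time: 4.18
position: [503.8, 85.0, 3.2]
ee_rot: [-0.141, 1.547, 0.151]
force: [-1.7, -0.0, -1.3]
opening: 29.6
```

```bash
python3 st.py
```

```text
t 4.18 jig [-64.4  32.4   3.2] yaw err deg -0.0 tilt [-1.     0.005  0.019] open 29.6 Fjig [-1.7  0.3] -1.3
```

move_arm([
  {"slide": [0, 0, 0.03], "spin": 0, "claw": 0.65},
  {"slide": [0, 0, 0.03], "spin": 0, "claw": 0.65},
])

```text
time: 4.35
position: [504.1, 85.3, 2.7]
ee_rot: [-0.143, 1.553, 0.152]
force: [-4.8, -1.5, 4.0]
opening: 29.8
```

```bash
python3 st.py
```

```text
t 4.35 jig [-64.   32.6   2.7] yaw err deg -0.06 tilt [-1.     0.005  0.013] open 29.8 Fjig [-5.  -0.6] 4.0
```

move_arm([
  {"slide": [-0.05, 0, -0.5], "spin": 0, "claw": 0.65},
  {"slide": [-0.05, 0, -0.6], "spin": 0, "claw": 0.65},
  {"slide": [0, -0.6, -0.4], "spin": 0, "claw": 0.65},
  {"slide": [0, -0.8, 0], "spin": 0, "claw": 0.65},
  {"slide": [0, -0.6, 0], "spin": 0, "claw": 0.65},
])

```text
time: 4.77
position: [459.7, -2.9, 6.2]
ee_rot: [-0.147, 1.546, 0.159]
force: [0.9, -0.1, -0.0]
opening: 29.7
```

```bash
python3 st.py
```

```text
t 4.77 jig [-124.1  -45.9    6.2] yaw err deg -0.48 tilt [-1.     0.006  0.02 ] open 29.7 Fjig [ 0.8 -0.3] -0.0
```

move_arm([
  {"slide": [0.03, 0, 0], "spin": 0.05, "claw": 0.65},
  {"slide": [0, 0, 0.2], "spin": 0, "claw": 0.65},
  {"slide": [0.03, 0, 0.2], "spin": 0, "claw": 0.65},
  {"slide": [0.03, 0, 0.2], "spin": 0, "claw": 0.65},
])

```text
time: 5.1
position: [485.6, -1.3, 4.1]
ee_rot: [-0.138, 1.541, 0.148]
force: [0.8, -1.3, -0.3]
opening: 29.9
```

```bash
python3 st.py
```

```text
t 5.1 jig [-98.3 -49.1   4.1] yaw err deg 0.23 tilt [-1.     0.004  0.025] open 29.9 Fjig [ 0.5 -1.4] -0.3
```

move_arm([
  {"slide": [0.01, 0.03, 0.2], "spin": 0, "claw": 0.65},
  {"slide": [0.01, 0, 0.2], "spin": 0, "claw": 0.65},
  {"slide": [0.01, 0, 0.15], "spin": 0, "claw": 0.65},
])

```text
time: 5.35
position: [510.4, 6.6, 3.3]
ee_rot: [-0.14, 1.541, 0.151]
force: [-0.8, 0.2, 0.8]
opening: 30.1
```

```bash
python3 st.py
```

```text
t 5.35 jig [-72.5 -45.9   3.3] yaw err deg 0.04 tilt [-1.     0.004  0.025] open 30.1 Fjig [-0.7  0.3] 0.8
```

move_arm([
  {"slide": [0, 0, 0.05], "spin": 0, "claw": 0.65},
  {"slide": [0, 0, 0.05], "spin": 0, "claw": 0.65},
  {"slide": [0, 0, 0.04], "spin": 0, "claw": 0.65},
])

```text
time: 5.6
position: [518.0, 9.4, 3.1]
ee_rot: [-0.142, 1.541, 0.153]
force: [-0.8, 0.1, 0.9]
opening: 29.9
```

```bash
python3 st.py
```

```text
t 5.6 jig [-64.6 -44.6   3.1] yaw err deg -0.13 tilt [-1.     0.005  0.025] open 29.9 Fjig [-0.8  0.3] 0.9
```

move_arm([
  {"slide": [0, 0, 0.03], "spin": 0, "claw": 0.65},
  {"slide": [0, 0, 0.03], "spin": 0, "claw": 0.65},
])

```text
time: 5.77
position: [518.9, 9.8, 2.7]
ee_rot: [-0.143, 1.546, 0.154]
force: [-6.1, -1.9, 4.7]
opening: 29.9
```

```bash
python3 st.py
```

```text
t 5.77 jig [-63.5 -44.3   2.7] yaw err deg -0.19 tilt [-1.     0.005  0.02 ] open 29.9 Fjig [-6.3 -0.8] 4.7
```

move_arm([
  {"slide": [-0.05, 0, -0.5], "spin": 0, "claw": 0.65},
  {"slide": [-0.3, 0, -0.6], "spin": 0, "claw": 0.4},
  {"slide": [-0.9, 0, -0.9], "spin": 0, "claw": 0.4},
  {"slide": [-0.9, 0, -0.8], "spin": 0, "claw": 0.4},
  {"slide": [-0.5, 0, -0.3], "spin": 0, "claw": 0.4},
])

```text
time: 6.18
position: [401.0, -12.3, 92.8]
ee_rot: [-0.141, 1.555, 0.157]
force: [0.8, 0.5, 0.3]
opening: 51.2
```

```bash
python3 st.py;python3 -c "
from h import *
c=cam('scene'); crop(c,'s3',260,160,360,250,8)
c=cam('top'); crop(c,'c3',240,145,400,235,5)"
```

```text
t 6.18 jig [-183.5  -44.1   92.8] yaw err deg -0.21 tilt [-1.     0.009  0.011] open 51.2 Fjig [0.9 0.4] 0.3
```

View pics/s3.png

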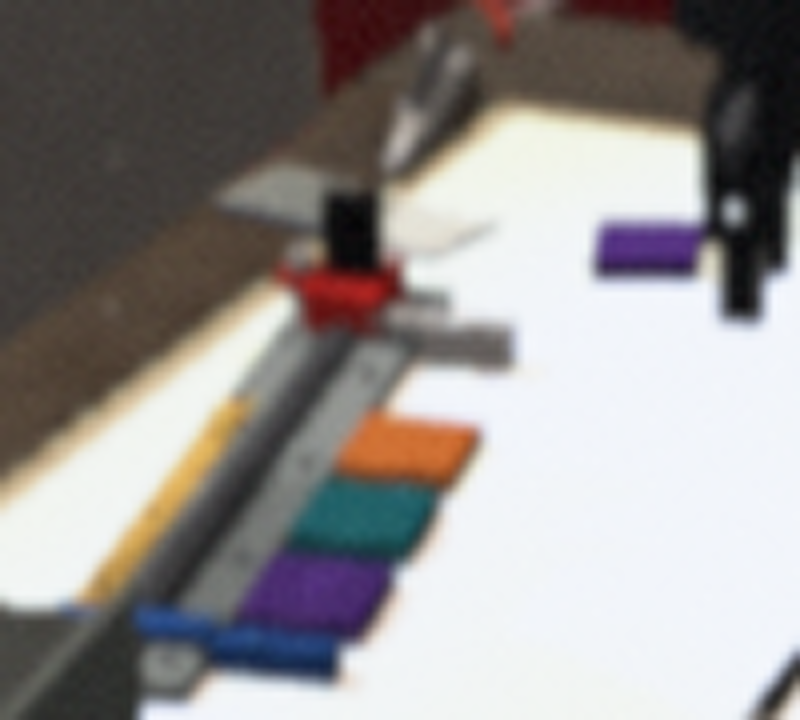

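View pics/c3.png

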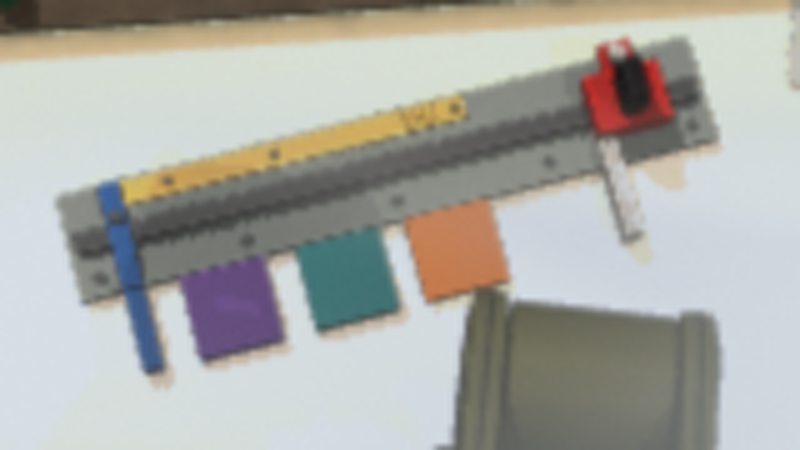

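```bash
python3 -c "
from h import *
c=cam('top'); crop(c,'c4',350,145,390,185,15)
j=Jig(573.1,65.2,.1868)
for x in (24,36,48):
  for y in(-158,-174):
    print(x,y,((proj(c,j.w([(x,y,81)]))[0]-[350,145]+.5)*15).round())
"
```

```text
24 -158 [237. 296.]
24 -174 [312. 277.]
36 -158 [221. 242.]
36 -174 [296. 223.]
48 -158 [205. 187.]
48 -174 [280. 168.]
```

View pics/c4.png

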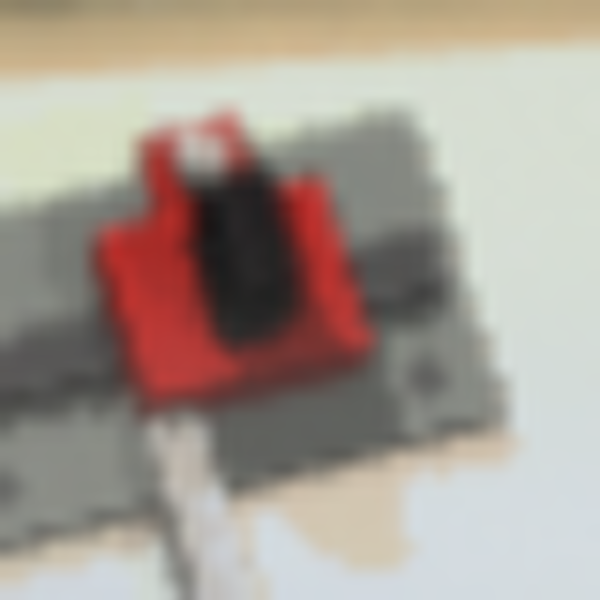

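move_arm([
  {"slide": [-0.6, -0.4, 0.4], "spin": 0, "claw": 0.4},
  {"slide": [-0.4, -0.5, 0.8], "spin": 0, "claw": 0.4},
  {"slide": [0, -0.5, 0.8], "spin": 0, "claw": 0.4},
  {"slide": [0, -0.5, 0.8], "spin": 0, "claw": 0.4},
  {"slide": [0, -0.5, 0.8], "spin": 0, "claw": 0.4},
])

```text
time: 6.75
position: [562.4, -78.8, 126.1]
ee_rot: [-0.14, 1.558, 0.161]
force: [0.8, 0.2, 0.9]
opening: 50.9
```

```bash
python3 st.py
```

```text
t 6.75 jig [ -37.2 -139.5  126.1] yaw err deg -0.32 tilt [-1.     0.013  0.009] open 50.9 Fjig [0.8 0. ] 0.9
```

move_arm([
  {"slide": [0, -0.35, 0.8], "spin": 0.05, "claw": 0.4},
  {"slide": [0, -0.25, 0.6], "spin": 0, "claw": 0.4},
  {"slide": [0, 0, 0.2], "spin": 0, "claw": 0.4},
  {"slide": [0, 0, 0], "spin": 0, "claw": 0.4},
])

```text
time: 7.08
position: [639.1, -93.0, 116.7]
ee_rot: [-0.132, 1.563, 0.157]
force: [-1.1, -0.4, -0.5]
opening: 51.6
```

```bash
python3 st.py
```

```text
t 7.08 jig [  35.5 -167.7  116.7] yaw err deg 0.14 tilt [-1.     0.015  0.004] open 51.6 Fjig [-1.1 -0.2] -0.5
```

move_arm([
  {"slide": [0.6, 0.05, 0], "spin": 0, "claw": 0.4},
  {"slide": [0.6, 0, 0], "spin": 0, "claw": 0.4},
  {"slide": [0.4, 0, 0], "spin": 0, "claw": 0.4},
  {"slide": [0, 0, 0], "spin": 0, "claw": 0.4},
])

```text
time: 7.42
position: [636.1, -87.7, 46.3]
ee_rot: [-0.132, 1.569, 0.16]
force: [-0.1, -0.1, -0.4]
opening: 51.0
```

```bash
python3 st.py;python3 -c "
from h import *
c=cam('scene'); crop(c,'s4',270,150,350,220,8)"
```

```text
t 7.42 jig [  33.5 -161.9   46.3] yaw err deg 0.05 tilt [-1.     0.018 -0.001] open 51.0 Fjig [-0.1 -0. ] -0.4
```

View pics/s4.png

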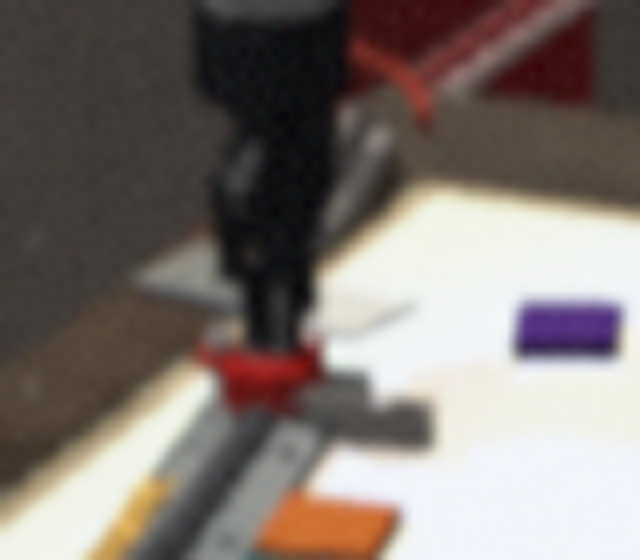

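move_arm([
  {"slide": [0.04, -0.09, 0.03], "spin": 0, "claw": 0.4},
  {"slide": [0, 0, 0], "spin": 0, "claw": 0.7},
  {"slide": [0, 0, 0], "spin": 0, "claw": 0.9},
  {"slide": [0, 0, 0], "spin": 0, "claw": 1},
  {"slide": [0, 0, 0], "spin": 0, "claw": 1},
], grip_force=60)

```text
time: 7.88
position: [638.4, -91.1, 48.8]
ee_rot: [-0.135, 1.564, 0.159]
force: [1.9, 1.1, -8.1]
opening: 15.3
```

```bash
python3 st.py
```

```text
t 7.88 jig [  35.1 -165.7   48.8] yaw err deg -0.04 tilt [-1.     0.015  0.003] open 15.3 Fjig [2.  0.7] -8.1
```

move_arm([
  {"slide": [0.01, 0.2, 0], "spin": 0, "claw": 1},
  {"slide": [0.01, 0.4, 0], "spin": 0, "claw": 1},
  {"slide": [0.01, 0.4, 0], "spin": 0, "claw": 1},
  {"slide": [0.01, 0.3, 0], "spin": 0, "claw": 1},
  {"slide": [0, 0.2, 0], "spin": 0, "claw": 1},
])

```text
time: 8.3
position: [626.7, -30.4, 48.7]
ee_rot: [-0.139, 1.563, 0.155]
force: [1.5, -1.8, -5.2]
opening: 15.2
```

```bash
python3 st.py
```

```text
t 8.3 jig [  34.9 -103.9   48.7] yaw err deg -0.02 tilt [-1.     0.01   0.004] open 15.2 Fjig [ 1.2 -2. ] -5.2
```

move_arm([
  {"slide": [0, 0.12, 0], "spin": 0, "claw": 1},
  {"slide": [0, 0.15, 0], "spin": 0, "claw": 1},
  {"slide": [0, 0.15, 0], "spin": 0, "claw": 1},
  {"slide": [0, 0.15, 0], "spin": 0, "claw": 1},
  {"slide": [0, 0.1, 0], "spin": 0, "claw": 1},
])

```text
time: 8.72
position: [620.5, 1.3, 48.7]
ee_rot: [-0.14, 1.563, 0.157]
force: [0.9, -2.5, -4.2]
opening: 15.2
```

```bash
python3 st.py;python3 -c "
from h import *
c=cam('scene'); crop(c,'s5',260,160,350,250,7)"
```

```text
t 8.72 jig [ 34.7 -71.6  48.7] yaw err deg -0.15 tilt [-1.     0.01   0.004] open 15.2 Fjig [ 0.4 -2.6] -4.2
```

View pics/s5.png

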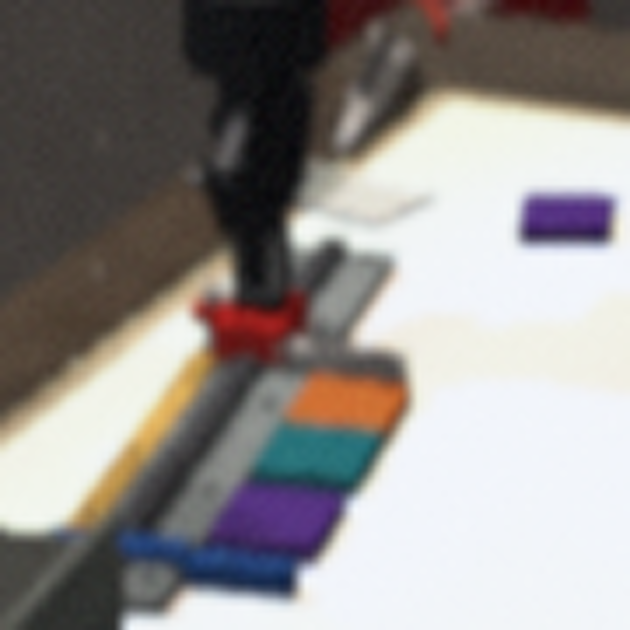

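move_arm([
  {"slide": [0, 0.12, 0], "spin": 0.02, "claw": 1},
  {"slide": [0, 0.12, 0], "spin": 0, "claw": 1},
  {"slide": [0, 0.05, 0], "spin": 0, "claw": 1},
])

```text
time: 9.02
position: [618.2, 13.4, 48.7]
ee_rot: [-0.139, 1.563, 0.155]
force: [1.4, -2.3, -3.8]
opening: 15.2
```

```bash
python3 st.py
```

```text
t 9.02 jig [ 34.7 -59.3  48.7] yaw err deg -0.02 tilt [-1.     0.01   0.004] open 15.2 Fjig [ 1.  -2.6] -3.8
```

move_arm([
  {"slide": [0, 0.07, 0], "spin": 0, "claw": 1},
  {"slide": [0, 0.06, 0], "spin": 0, "claw": 1},
])

```text
time: 9.18
position: [617.1, 18.6, 48.7]
ee_rot: [-0.139, 1.563, 0.155]
force: [1.3, -2.7, -4.4]
opening: 15.4
```

```bash
python3 st.py
```

```text
t 9.18 jig [ 34.6 -54.   48.7] yaw err deg -0.02 tilt [-1.     0.01   0.004] open 15.4 Fjig [ 0.8 -2.9] -4.4
```

move_arm([
  {"slide": [0, 0.06, 0], "spin": 0, "claw": 1},
])

```text
time: 9.27
position: [616.7, 21.0, 48.7]
ee_rot: [-0.139, 1.563, 0.154]
force: [1.7, -2.9, -4.4]
opening: 14.8
```

```bash
python3 st.py
```

```text
t 9.27 jig [ 34.6 -51.5  48.7] yaw err deg -0.01 tilt [-1.     0.009  0.004] open 14.8 Fjig [ 1.1 -3.2] -4.4
```

move_arm([
  {"slide": [0, 0.04, 0], "spin": 0, "claw": 1},
])

```text
time: 9.35
position: [616.4, 22.7, 48.7]
ee_rot: [-0.139, 1.563, 0.154]
force: [1.3, -2.6, -3.1]
opening: 15.0
```

```bash
python3 st.py
```

```text
t 9.35 jig [ 34.6 -49.8  48.7] yaw err deg -0.01 tilt [-1.     0.009  0.004] open 15.0 Fjig [ 0.8 -2.8] -3.1
```

move_arm([
  {"slide": [0, 0.04, 0], "spin": 0, "claw": 1},
])

```text
time: 9.43
position: [616.0, 24.4, 48.7]
ee_rot: [-0.139, 1.563, 0.154]
force: [1.3, -2.6, -3.3]
opening: 14.8
```

```bash
python3 st.py
```

```text
t 9.43 jig [ 34.6 -48.1  48.7] yaw err deg -0.01 tilt [-1.     0.009  0.004] open 14.8 Fjig [ 0.8 -2.8] -3.3
```

move_arm([
  {"slide": [0, 0.04, 0], "spin": 0, "claw": 1},
])

```text
time: 9.52
position: [615.8, 25.3, 48.7]
ee_rot: [-0.141, 1.563, 0.153]
force: [1.6, -8.2, -5.1]
opening: 15.2
```

```bash
python3 st.py
```

```text
t 9.52 jig [ 34.6 -47.1  48.7] yaw err deg -0.03 tilt [-1.     0.008  0.004] open 15.2 Fjig [ 0.1 -8.3] -5.1
```

move_arm([
  {"slide": [0, 0.03, 0], "spin": 0, "claw": 1},
])

```text
time: 9.6
position: [615.8, 25.4, 48.7]
ee_rot: [-0.143, 1.563, 0.152]
force: [3.0, -8.7, -5.1]
opening: 15.1
```

```bash
python3 st.py
```

```text
t 9.6 jig [ 34.6 -47.   48.7] yaw err deg -0.04 tilt [-1.     0.005  0.004] open 15.1 Fjig [ 1.3 -9.1] -5.1
```

move_arm([
  {"slide": [0, 0.06, 0], "spin": 0, "claw": 1},
])

```text
time: 9.68
position: [615.8, 25.8, 48.8]
ee_rot: [-0.146, 1.562, 0.149]
force: [3.6, -13.7, -5.6]
opening: 14.9
```

```bash
python3 st.py
```

```text
t 9.68 jig [ 34.6 -46.6  48.8] yaw err deg -0.04 tilt [-1.     0.002  0.004] open 14.9 Fjig [  1.  -14.2] -5.6
```

move_arm([
  {"slide": [0, 0.06, 0], "spin": 0, "claw": 1},
])

```text
time: 9.77
position: [615.8, 25.9, 48.8]
ee_rot: [-0.148, 1.561, 0.146]
force: [3.2, -13.8, -5.0]
opening: 15.3
```

```bash
python3 st.py
```

```text
t 9.77 jig [ 34.6 -46.5  48.8] yaw err deg -0.02 tilt [-1.    -0.002  0.004] open 15.3 Fjig [  0.6 -14.1] -5.0
```

```bash
python3 -c "
from h import *
c=cam('scene'); crop(c,'s6',265,180,335,250,9)
c=cam('top'); crop(c,'c6',240,145,400,235,5)"
```

```text
(no output)
```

View pics/s6.png

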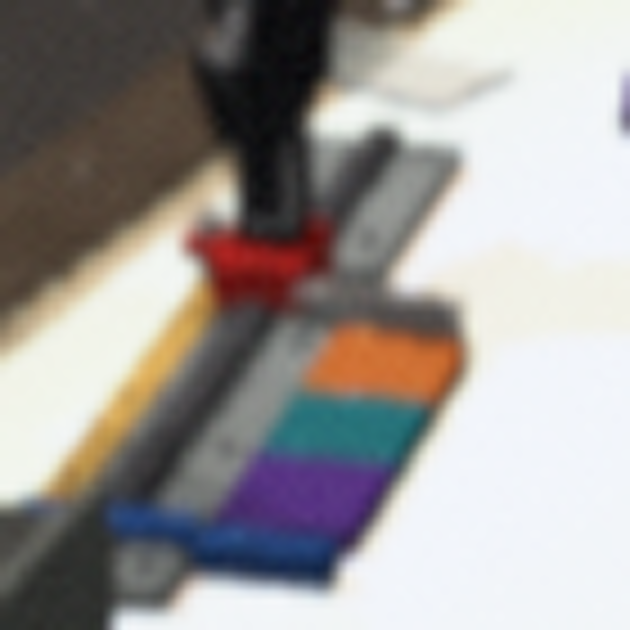

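View pics/c6.png

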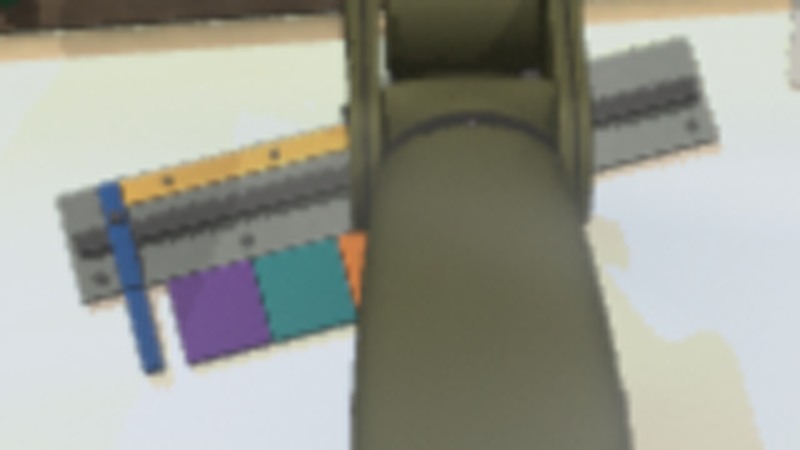

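move_arm([
  {"slide": [0, 0.08, 0], "spin": 0, "claw": 1},
])

```text
time: 9.95
position: [615.7, 26.4, 48.8]
ee_rot: [-0.15, 1.561, 0.142]
force: [3.2, -13.5, -4.3]
opening: 15.3
```

```bash
python3 st.py
```

```text
t 9.95 jig [ 34.6 -46.1  48.8] yaw err deg 0.03 tilt [-1.    -0.005  0.005] open 15.3 Fjig [  0.7 -13.8] -4.3
```

move_arm([
  {"slide": [0, 0.1, 0], "spin": 0, "claw": 1},
])

```text
time: 10.03
position: [615.3, 28.2, 48.7]
ee_rot: [-0.151, 1.561, 0.139]
force: [2.6, -9.3, -4.1]
opening: 15.2
```

```bash
python3 st.py
```

```text
t 10.03 jig [ 34.6 -44.2  48.7] yaw err deg 0.11 tilt [-1.    -0.008  0.005] open 15.2 Fjig [ 0.8 -9.7] -4.1
```

move_arm([
  {"slide": [0, 0, 0], "spin": 0, "claw": 1},
])

```text
time: 10.12
position: [615.2, 28.7, 48.7]
ee_rot: [-0.147, 1.561, 0.14]
force: [1.4, 3.5, -3.1]
opening: 15.0
```

```bash
python3 st.py
```

```text
t 10.12 jig [ 34.6 -43.6  48.7] yaw err deg 0.2 tilt [-1.    -0.005  0.005] open 15.0 Fjig [2.1 3.2] -3.1
```

move_arm([
  {"slide": [0, 0.06, 0], "spin": 0, "claw": 1},
])

```text
time: 10.2
position: [614.8, 30.6, 48.7]
ee_rot: [-0.147, 1.561, 0.14]
force: [1.9, -6.4, -4.0]
opening: 15.0
```

```bash
python3 st.py
```

```text
t 10.2 jig [ 34.6 -41.8  48.7] yaw err deg 0.23 tilt [-1.    -0.005  0.005] open 15.0 Fjig [ 0.7 -6.7] -4.0
```

move_arm([
  {"slide": [0, 0.03, 0], "spin": 0, "claw": 1},
])

```text
time: 10.28
position: [614.5, 32.2, 48.7]
ee_rot: [-0.146, 1.561, 0.141]
force: [0.6, -1.6, -3.2]
opening: 15.0
```

```bash
python3 st.py
```

```text
t 10.28 jig [ 34.6 -40.1  48.7] yaw err deg 0.25 tilt [-1.    -0.003  0.005] open 15.0 Fjig [ 0.3 -1.7] -3.2
```

move_arm([
  {"slide": [0, 0.03, 0], "spin": 0, "claw": 1},
])

```text
time: 10.37
position: [614.2, 33.8, 48.7]
ee_rot: [-0.145, 1.561, 0.142]
force: [1.0, -2.5, -3.9]
opening: 15.5
```

```bash
python3 st.py
```

```text
t 10.37 jig [ 34.5 -38.5  48.7] yaw err deg 0.24 tilt [-1.    -0.003  0.005] open 15.5 Fjig [ 0.5 -2.6] -3.9
```

move_arm([
  {"slide": [0, 0.02, 0], "spin": 0, "claw": 1},
])

```text
time: 10.45
position: [614.0, 35.1, 48.7]
ee_rot: [-0.145, 1.561, 0.142]
force: [1.7, -2.9, -3.6]
opening: 15.5
```

```bash
python3 st.py
```

```text
t 10.45 jig [ 34.6 -37.2  48.7] yaw err deg 0.22 tilt [-1.    -0.002  0.005] open 15.5 Fjig [ 1.2 -3.2] -3.6
```

move_arm([
  {"slide": [0, 0.02, 0], "spin": 0, "claw": 1},
])

```text
time: 10.53
position: [613.8, 36.2, 48.7]
ee_rot: [-0.145, 1.561, 0.143]
force: [0.9, -2.5, -3.7]
opening: 15.3
```

```bash
python3 st.py
```

```text
t 10.53 jig [ 34.6 -36.1  48.7] yaw err deg 0.2 tilt [-1.    -0.002  0.005] open 15.3 Fjig [ 0.5 -2.6] -3.7
```

move_arm([
  {"slide": [0, 0.02, 0], "spin": 0, "claw": 1},
])

```text
time: 10.62
position: [613.6, 36.7, 48.7]
ee_rot: [-0.146, 1.561, 0.142]
force: [2.4, -6.6, -4.2]
opening: 15.1
```

```bash
python3 st.py
```

```text
t 10.62 jig [ 34.6 -35.5  48.7] yaw err deg 0.16 tilt [-1.    -0.003  0.004] open 15.1 Fjig [ 1.1 -7. ] -4.2
```

move_arm([
  {"slide": [0, 0, 0], "spin": 0, "claw": 1},
  {"slide": [0, 0, 0], "spin": 0, "claw": 1},
  {"slide": [0, 0, 0], "spin": 0, "claw": 1},
])

```text
time: 10.87
position: [613.6, 36.7, 48.7]
ee_rot: [-0.147, 1.561, 0.142]
force: [0.8, -3.6, -4.3]
opening: 15.3
```

```bash
python3 st.py;python3 -c "
from h import *
c=cam('scene'); crop(c,'s7',265,180,335,250,9)
c=cam('top'); crop(c,'c7',250,165,340,225,8)"
```

```text
t 10.87 jig [ 34.6 -35.5  48.7] yaw err deg 0.17 tilt [-1.    -0.003  0.005] open 15.3 Fjig [ 0.1 -3.7] -4.3
```

View pics/s7.png

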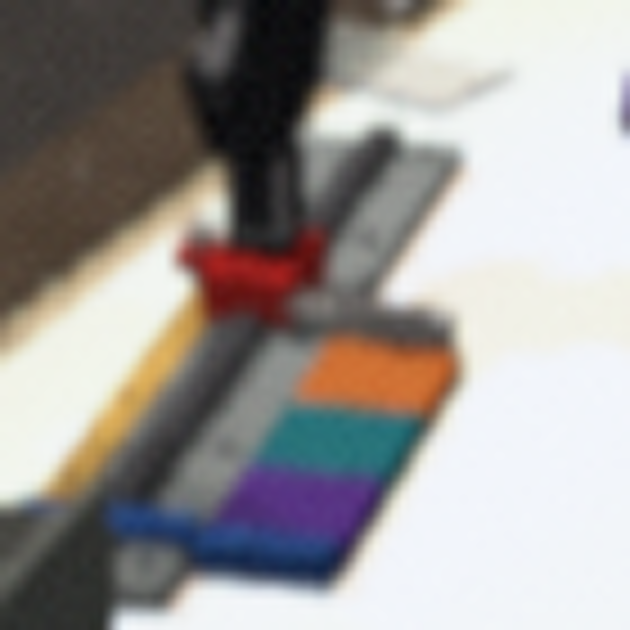

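View pics/c7.png

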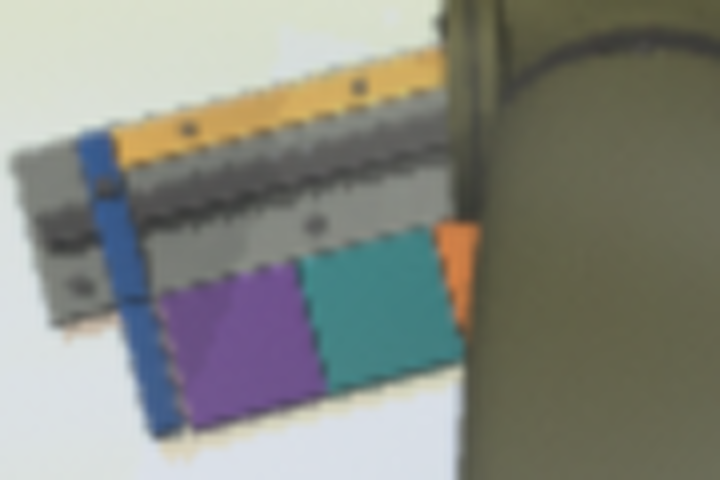

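move_arm([
  {"slide": [0, -0.01, 0], "spin": 0, "claw": 1},
  {"slide": [0, 0, 0], "spin": 0, "claw": 1},
  {"slide": [0, 0, 0], "spin": 0, "claw": 1},
])

```text
time: 11.22
position: [613.6, 36.7, 48.7]
ee_rot: [-0.146, 1.561, 0.143]
force: [1.4, -2.7, -4.0]
opening: 14.9
```

```bash
python3 st.py
```

```text
t 11.22 jig [ 34.5 -35.5  48.7] yaw err deg 0.17 tilt [-1.    -0.003  0.004] open 14.9 Fjig [ 0.9 -2.9] -4.0
```

move_arm([
  {"slide": [0, -0.02, 0], "spin": 0, "claw": 1},
  {"slide": [0, -0.02, 0], "spin": 0, "claw": 1},
])

```text
time: 11.38
position: [613.7, 36.3, 48.7]
ee_rot: [-0.144, 1.562, 0.144]
force: [1.1, 0.7, -4.0]
opening: 15.2
```

```bash
python3 st.py
```

```text
t 11.38 jig [ 34.6 -35.9  48.7] yaw err deg 0.18 tilt [-1.    -0.     0.004] open 15.2 Fjig [1.2 0.4] -4.0
```

move_arm([
  {"slide": [0, -0.03, 0], "spin": 0, "claw": 1},
])

```text
time: 11.47
position: [613.8, 35.8, 48.7]
ee_rot: [-0.143, 1.562, 0.145]
force: [0.8, 0.9, -3.8]
opening: 14.6
```

```bash
python3 st.py
```

```text
t 11.47 jig [ 34.5 -36.4  48.7] yaw err deg 0.17 tilt [-1.     0.001  0.004] open 14.6 Fjig [1.  0.7] -3.8
```

move_arm([
  {"slide": [0, -0.03, 0], "spin": 0, "claw": 1},
])

```text
time: 11.55
position: [613.9, 35.2, 48.7]
ee_rot: [-0.143, 1.562, 0.146]
force: [1.3, 2.5, -3.6]
opening: 15.0
```

```bash
python3 st.py
```

```text
t 11.55 jig [ 34.6 -37.1  48.7] yaw err deg 0.16 tilt [-1.     0.002  0.004] open 15.0 Fjig [1.8 2.2] -3.6
```

move_arm([
  {"slide": [0, -0.03, 0], "spin": 0, "claw": 1},
])

```text
time: 11.63
position: [614.0, 34.9, 48.7]
ee_rot: [-0.142, 1.562, 0.147]
force: [-0.2, 6.3, -2.3]
opening: 15.1
```

```bash
python3 st.py
```

```text
t 11.63 jig [ 34.5 -37.4  48.7] yaw err deg 0.15 tilt [-1.     0.003  0.004] open 15.1 Fjig [1.  6.2] -2.3
```

move_arm([
  {"slide": [0, 0.03, 0], "spin": 0, "claw": 1},
  {"slide": [0, 0.01, 0], "spin": 0, "claw": 1},
])

```text
time: 11.8
position: [613.8, 35.9, 48.7]
ee_rot: [-0.143, 1.562, 0.146]
force: [0.5, -0.8, -3.5]
opening: 15.4
```

```bash
python3 st.py
```

```text
t 11.8 jig [ 34.5 -36.3  48.7] yaw err deg 0.13 tilt [-1.     0.002  0.004] open 15.4 Fjig [ 0.3 -0.9] -3.5
```

move_arm([
  {"slide": [0, 0, 0], "spin": 0, "claw": 1},
  {"slide": [0, 0, 0], "spin": 0, "claw": 1},
  {"slide": [0, 0, 0], "spin": 0, "claw": 1},
])

```text
time: 12.05
position: [613.8, 35.9, 48.7]
ee_rot: [-0.143, 1.562, 0.146]
force: [1.7, 0.4, -3.5]
opening: 15.2
```

```bash
python3 st.py;python3 -c "
from h import *
c=cam('scene','s8f'); crop(c,'s8',270,200,330,250,12)
c=cam('top','t8f')"; python3 st.py
```

```text
t 12.05 jig [ 34.5 -36.3  48.7] yaw err deg 0.13 tilt [-1.     0.002  0.004] open 15.2 Fjig [1.8 0.1] -3.5
t 12.15 jig [ 34.5 -36.3  48.7] yaw err deg 0.14 tilt [-1.     0.002  0.004] open 15.4 Fjig [1.  1.3] -3.3
```

View pics/s8.png

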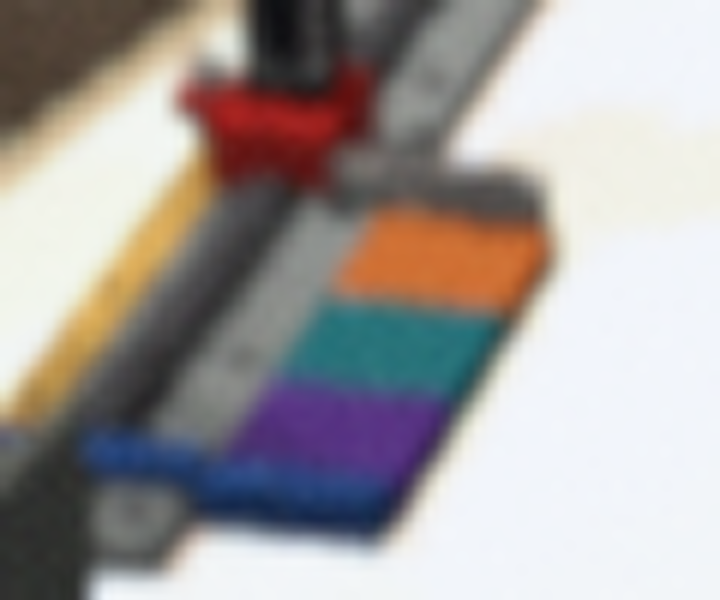

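View pics/t8f.png

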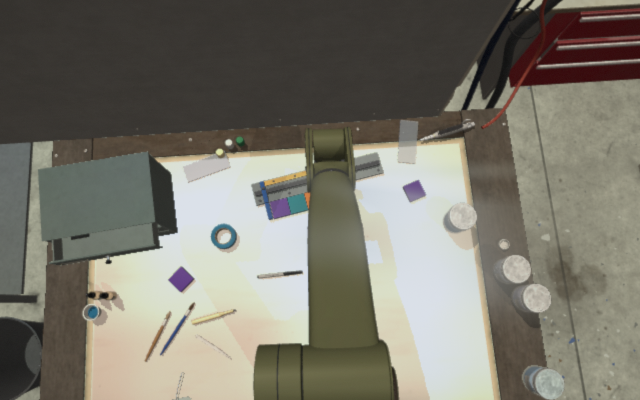

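```bash
python3 -c "
from station import manip
print(manip.job_done())"; python3 st.py
```

```text
the job is handed in; nothing more can be done
None
the job is handed in; nothing more can be done
```

I nudged the violet, teal and amber tiles flush against the fence, one after the other. I then gripped the carriage by its tab and slid it until the spring ball dropped into the notch. I handed the job in at about 12 s, still gripping the carriage.

**Tiles:** each push on a tile ended with 5–8 N against the fence. The last pictures show the three tiles closed up in one straight row along the fence. The arm hid most of the amber tile in the top view, so for that one I relied on the scene view.

**Notch:** the ball met the first ridge at about 14 N measured at the wrist, which includes sliding friction. After the click I felt for the ridges on both sides, at jig y of about -35.6 and -37.2 mm, and settled midway at -36.3 mm with about 1 N left along the rail. My early estimate of the notch from the picture was 3 mm off (-39.5 mm), so I went by feel.

**Bystanders:** the jar, tape roll and marker look unmoved.

**Disagreement:** a downward wrist reading of 3–4 N stayed after gripping. It was about 8 N at first and harmless.

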